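# Pack the field test carrier

## Task

Pack the grey four-compartment carrier for the field test: stand the pink bottle, the tan bottle, the small brown dropper bottle with the black cap and the pale green vial with the white cap upright in it, each on the mat of its own colour. Tip nothing over, and leave the look-alikes, the large brown bottle with the white cap and the tan vial with the black cap, standing where they are.

Things in the scene. Friction and masses are not known exactly. Their poses are not given: they have to be found in the camera images.
- pink_bottle: pink plastic bottle, round, 54 mm diameter, 105 mm high; straight body to about 75 mm up, ribbed white screw cap 39 mm across above 88 mm; about 0.14 kg. Stands upright on the table; origin at the centre of its underside, z up the axis.
- tan_bottle: tan plastic bottle, round, 59 mm diameter, 115 mm high; straight body to about 80 mm up, ribbed white screw cap 42 mm across above 97 mm; about 0.19 kg. Stands upright on the table; origin at the centre of its underside, z up the axis.
- dropper_bottle: small brown bottle with a black cap, round, 35 mm diameter, 78 mm high; cap 28 mm across above 66 mm; about 0.06 kg. Stands upright on the table; origin at the centre of its underside, z up the axis.
- green_vial: small pale green glass vial with a white cap, round, 18 mm diameter, 47 mm high; cap 16 mm across above 38 mm; about 12 g. Stands upright on the table; origin at the centre of its underside, z up the axis.
- brown_bottle: LOOK-ALIKE, leave it alone: large brown plastic bottle, as big as the tan one, with a white cap, round, 60 mm diameter, 119 mm high, loose. Stands upright on the table; origin at the centre of its underside, z up the axis.
- tan_vial: LOOK-ALIKE, leave it alone: small tan (yellowish) glass vial with a black cap, 18 mm diameter, 47 mm high, loose. Stands upright on the table; origin at the centre of its underside, z up the axis.
- mat_pink: thin fixed mat, 76x76x3 mm, pink, the place of the pink bottle; fills the floor of one compartment of the grey carrier. Origin: centre of its underside, 4 mm above the table (things on it stand 7 mm above the table); z up, x across the row of compartments, y along it. Carrier: fixed open tray 88x340 mm, 22 mm high, four compartments in a row, 84 mm apart; mat order varies.
- mat_tan: thin fixed mat, 76x76x3 mm, tan, the place of the tan bottle; fills the floor of one compartment of the grey carrier. Origin: centre of its underside, 4 mm above the table (things on it stand 7 mm above the table); z up, x across the row of compartments, y along it. Compartment 80x80 mm inside, 4 mm walls to 22 mm above the table.
- mat_brown: thin fixed mat, 76x76x3 mm, dark brown, the place of the small brown dropper bottle; fills the floor of one compartment of the grey carrier. Origin: centre of its underside, 4 mm above the table (things on it stand 7 mm above the table); z up, x across the row of compartments, y along it. Compartment 80x80 mm inside, 4 mm walls to 22 mm above the table.
- mat_green: thin fixed mat, 76x76x3 mm, pale green, the place of the pale green vial; fills the floor of one compartment of the grey carrier. Origin: centre of its underside, 4 mm above the table (things on it stand 7 mm above the table); z up, x across the row of compartments, y along it. Compartment 80x80 mm inside, 4 mm walls to 22 mm above the table.
There are look-alikes about, which are no part of the job. There is more than one size of the dropper_bottle; the job needs the smallest. Leave any blue look-alike of the tan_bottle alone.

How it is judged:
At the end, for the whole second after the job is handed in: Each of the four stands on its own colour's mat: underside centre within 34 mm of the mat's centre in x and y and under 8 mm above the mat's underside, upright within 0.1 rad, at rest, released. Both look-alikes upright within 25 mm of their start (x of pink_bottle in the frame of mat_pink between -0.034 and 0.034 m and y of pink_bottle in the frame of mat_pink between -0.034 and 0.034 m and z of pink_bottle in the frame of mat_pink between -0.002 and 0.008 m and angle between each of pink_bottle, tan_bottle, dropper_bottle, green_vial, brown_bottle, tan_vial's own z axis and vertical below 0.1 rad and linear speed of each of pink_bottle, tan_bottle, dropper_bottle, green_vial, brown_bottle, tan_vial below 0.02 m/s and contact force between each of pink_bottle, tan_bottle, dropper_bottle, green_vial and the fingers below 0.1 N and x of tan_bottle in the frame of mat_tan between -0.034 and 0.034 m and y of tan_bottle in the frame of mat_tan between -0.034 and 0.034 m and z of tan_bottle in the frame of mat_tan between -0.002 and 0.008 m and x of dropper_bottle in the frame of mat_brown between -0.034 and 0.034 m and y of dropper_bottle in the frame of mat_brown between -0.034 and 0.034 m and z of dropper_bottle in the frame of mat_brown between -0.002 and 0.008 m and x of green_vial in the frame of mat_green between -0.034 and 0.034 m and y of green_vial in the frame of mat_green between -0.034 and 0.034 m and z of green_vial in the frame of mat_green between -0.002 and 0.008 m and distance of each of brown_bottle, tan_vial from where it was at the start of the episode below 0.025 m); the robot touches nothing.
It fails at once if a bottle or vial is tipped over (beyond 0.7 rad) (angle between any of pink_bottle, tan_bottle, dropper_bottle, green_vial, brown_bottle, tan_vial's own z axis and vertical above 0.7 rad).
It fails at once if a look-alike is moved by more than 25 mm (distance of any of brown_bottle, tan_vial from where it was at the start of the episode above 0.025 m).
It also fails if it takes over 125 s, if anything falls off the work surface, if the arm or the gripper's body presses on something with over 40 N, if the wrist force passes 120 N, or if a joint passes its speed limit or range.

## Robot

A 7-joint arm with a two-finger parallel gripper is mounted at the origin on the work surface; the furniture and walls round the work are solid. World frame = base frame: x ahead of the robot, y to its left, z up, the work surface at z = 0. Lengths are in m, angles in rad, forces in N, time in s.
With the tool pointing down it reaches from about 0.4 to 0.85 m from the base axis. Payload 10.4 kg.
Tool frame: the origin (TCP) lies between the finger pads; the fingertips stand 14 mm ahead of it and the grasp point (between the pads) lies 5 mm behind it (r.finger_overhang is the z of the fingertips in the tool frame, in m); z points along the fingers, y is the line along which they close (so a half turn about z gives the same grasp; the last joint's range is limited). The gripper opens to 87 mm and grips with 3 to 60 N. Pads are 19 mm wide; open, the fingers measure 117 mm over their backs; the gripper's body (75 mm by 190 mm) begins 51 mm behind the grasp point.
Start: joints at [1.227, 0.332, -0.065, 1.46, 0.022, 1.35, -0.088], TCP at [0.197, -0.593, 0.237] pointing down, gripper open.
Joint ranges: [-2.6, 2.6], [-0.5, 2.12], [-1.47, 1.34], [0.16, 2.42], [-1.27, 4.41], [0.06, 2.06], [-2.6, 2.6]. Speed limits (rad/s): [2.22, 2.22, 2.79, 2.79, 3.14, 3.14, 3.14].

## Interface

Orientations are given as a unit quaternion [x, y, z, w].
In Python, from bench import r, optics gives the robot as it stands.
- The arm moves only by the shell command python3 -m pendant 'ROWS' [FORCE]. ROWS is JSON, a list of rows, each a list of 7 numbers: the closure, from -1 (fully open) to 1 (shut), then the shift along the tool's x, y, z scaled (see below), then the turn, a rotation vector about the tool's x, y, z scaled (see below). In form: [[grip, x, y, z, rx, ry, rz], ...]. A call has 1 to 8 rows; each row is the pose to reach, as a shift and turn from the pose commanded when the call began, along the tool's axes at that moment; what a row does not reach only later rows make up. The controller multiplies each number of a shift by 0.3 m and each number of a turn by 120 degrees. A row lasts 1/8 s, in which the tool goes at most 62.5 mm and 10.7 degrees, less where a joint would pass 70% of its speed; a pose out of reach is approached as far as the arm can. A call with a number of a shift or a turn outside -1 to 1 is refused whole. A call with a gripper value outside its range is refused whole. The fingers move at their own pace and stop on an object; FORCE is the grip in N (left out, the last holds). Time passes only in rows, so rows that repeat a pose let the fingers close. It gives the time, the measured TCP pose, the force, the opening and the grip force at its end, in the units of the state.
- r.read_state(): the state, without advancing time (a new reading comes with each control period).
- optics.camera(name): name is "scene" or "top"; returns a dict with "pixels" (480x640x3 uint8, red, green, blue), "vfov" (degrees; the focal length in pixels is half the picture's height over the tangent of half this angle, whatever the lens; pixels are square), "cx", "cy" (the principal point, pixels), "rvec" (rotation vector, rad) and "tvec" (3), from world to camera coordinates, as OpenCV has them. Camera axes: x right, y down, z forward; pixel columns grow to the right and rows downward; lengths in m; the calibration is good to about 2 mm. A picture is of the moment at which its call begins. There is no depth.
- r.close_job(): hands the job in; it is judged then, once.
The state is a dict: "time": time; "joint_positions": joint angles; "joint_vel": joint speeds; "joint_torque": joint torques, N m; "ee_pos": TCP position; "eef_rot": TCP orientation; "ft_force": force on the tool from outside, world axes, zero at the start; "torque": the same for the moment, N m; "width": finger opening in m; "grip_force": force on a finger pad.
Only numpy, scipy, OpenCV 4.12 (cv2) and the standard library are available. Lean on these libraries where they do the work, as an engineer would, in place of code of your own. Each camera call takes 0.05 s, during which the arm holds its last target. There are 200 camera calls.

## Working session

There is one attempt and no reset: what is moved stays moved. The work goes in short steps, Python scripts to look and compute and a shell command to move; the robot and the scene stay as the last step left them, time stands still between calls to the robot, and variables do not carry over. Pictures are saved under pics/ and viewed, at most 14 in all, crops included, and the job is handed in when it is done.

```bash
mkdir -p pics; ls; cat > h.py <<'E'
import cv2,numpy as np
from bench import r,optics
def cam(n,save=None):
    c=optics.camera(n); im=cv2.cvtColor(np.array(c["pixels"]),cv2.COLOR_RGB2BGR)
    if save: cv2.imwrite(save,im)
    f=240/np.tan(np.radians(c["vfov"])/2)
    K=np.array([[f,0,c["cx"]],[0,f,c["cy"]],[0,0,1]]);return im,K,np.array(c["rvec"],float),np.array(c["tvec"],float)
def ray(C,u,v,z):
    _,K,rv,tv=C;R=cv2.Rodrigues(rv)[0];o=-R.T@tv;d=R.T@np.linalg.inv(K)@[u,v,1];return o+d*(z-o[2])/d[2]
def proj(C,p): return cv2.projectPoints(np.array([p],float),C[2],C[3],C[1],None)[0].ravel()
E
python3 - <<'E'
from h import *
for n in("scene","top"):
    C=cam(n,f"pics/{n}0.png");R=cv2.Rodrigues(C[2])[0];print(n,C[1][0,0],-R.T@C[3])
s=r.read_state();print({k:np.round(s[k],3) for k in s})
E
```

```text
pics
scene 534.1206761759954 [-0.05375725  0.3679585   0.85817637]
top 537.7592280642181 [0.32289792 0.01576371 1.09760685]
{'time': np.float64(0.1), 'joint_positions': array([ 1.227,  0.333, -0.065,  1.461,  0.022,  1.35 , -0.088]), 'joint_vel': array([-0.001, -0.003,  0.   , -0.002,  0.   , -0.001, -0.002]), 'joint_torque': array([ 2.0000e-03, -6.2455e+01,  2.5000e-02, -3.9072e+01, -6.1000e-02,
        3.7000e-02,  0.0000e+00]), 'ee_pos': array([ 0.197, -0.593,  0.236]), 'eef_rot': array([ 0.987,  0.16 , -0.   , -0.001]), 'ft_force': array([0.244, 0.582, 0.596]), 'torque': array([ 0.059, -0.006, -0.027]), 'grip_force': np.float64(0.0), 'width': np.float64(0.087)}
```

View pics/top0.png

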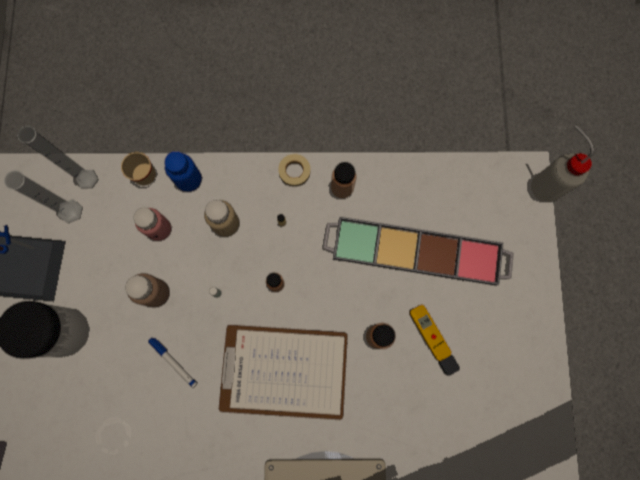

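View pics/scene0.png

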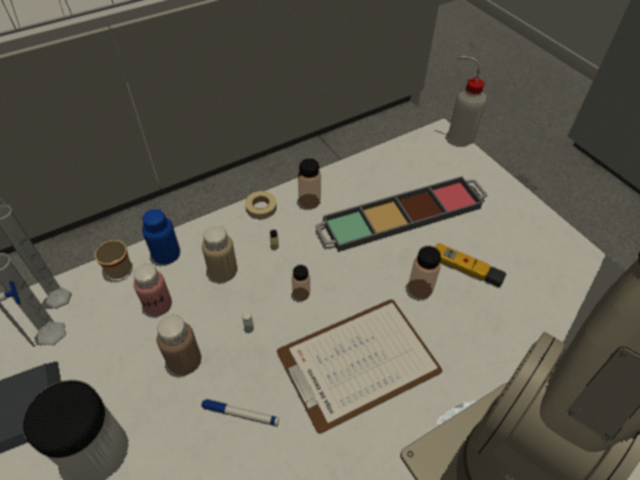

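```bash
python3 - <<'E'
from h import *
im=cv2.imread("pics/top0.png")
cv2.imwrite("pics/c1.png",np.clip(cv2.resize(im[185:325,105:305],None,fx=4,fy=4,interpolation=cv2.INTER_CUBIC)*1.6,0,255).astype(np.uint8))
im=cv2.imread("pics/scene0.png")
cv2.imwrite("pics/c2.png",np.clip(cv2.resize(im[220:380,125:325],None,fx=3.75,fy=3.75,interpolation=cv2.INTER_CUBIC)*1.6,0,255).astype(np.uint8))
E
```

```text
(no output)
```

View pics/c1.png

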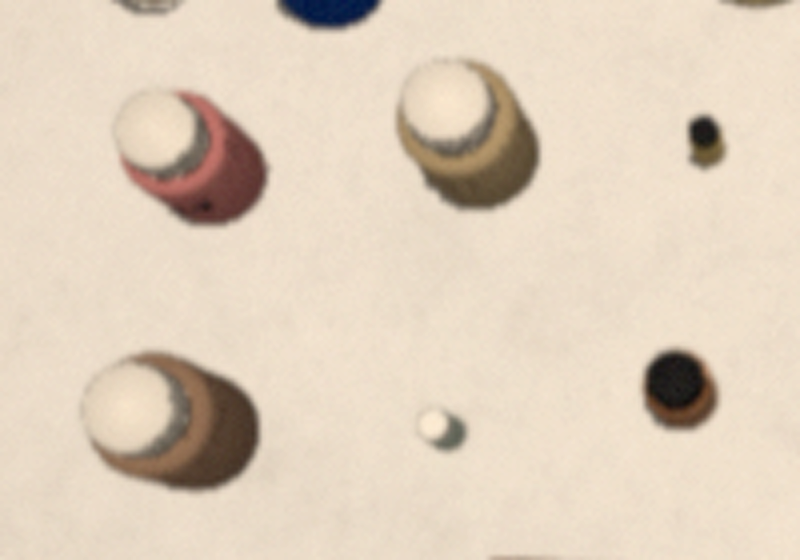

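View pics/c2.png

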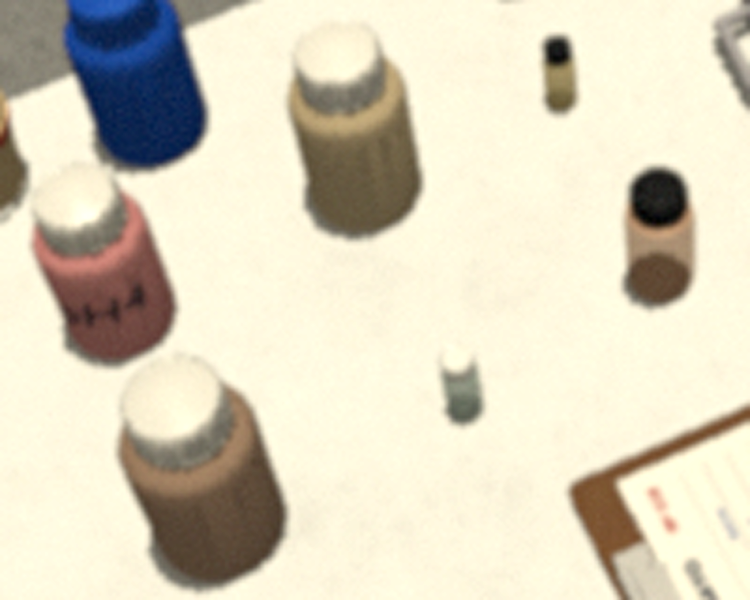

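```bash
python3 - <<'E'
from h import *
T=cam("top");S=cam("scene")
d=dict(pink=(.105,(144,217),(146.3,272.5)),tan=(.115,(216.7,209.8),(215.7,233.9)),brown=(.119,(137.2,286.5),(171.7,324.5)),green=(.047,(213.2,290.8),(246.9,314.7)),dropper=(.078,(273.2,279.5),(300.5,270.7)),tanv=(.047,(280.8,217.2),(273.5,232)))
for k,(z,a,b) in d.items():
    p=ray(T,*a,z);q=ray(S,*b,z);print(k,p.round(4),q.round(4),"reach",np.hypot(*p[:2]).round(3))
for k,a in dict(green=(357,242),tan=(398,248),brown=(438,255),pink=(479,261)).items(): print("mat",k,ray(T,*a,.007).round(4))
for k,a in dict(big1=(344,171),big2=(383,334)).items(): print(k,ray(T,*a,.1).round(3))
for a in [(340,219),(503,242),(498,283),(334,262)]: print("corner",ray(T,*a,.022).round(3))
for a in [(350,219),(488,241),(464,251),(423,209)]: pass
for a in [(350,229),(385,216),(422,205),(457,194)]: print("scene mat",ray(S,*a,.007).round(3))
E
```

```text
pink [0.5708 0.3418 0.105 ] [0.5672 0.3389 0.105 ] reach 0.665
tan [0.5816 0.2027 0.115 ] [0.578  0.2014 0.115 ] reach 0.616
brown [0.437  0.3422 0.119 ] [0.4371 0.3395 0.119 ] reach 0.555
green [0.4361 0.2175 0.047 ] [0.4359 0.2155 0.047 ] reach 0.487
dropper [0.4537 0.098  0.078 ] [0.4511 0.0971 0.078 ] reach 0.464
tanv [0.5835 0.0866 0.047 ] [0.5816 0.0851 0.047 ] reach 0.59
mat green [ 0.5398 -0.0687  0.007 ]
mat tan [ 0.5268 -0.1532  0.007 ]
mat brown [ 0.5116 -0.2352  0.007 ]
mat pink [ 0.4986 -0.3191  0.007 ]
big1 [ 0.662 -0.039  0.1  ]
big2 [ 0.349 -0.106  0.1  ]
corner [ 0.585 -0.034  0.022]
corner [ 0.535 -0.366  0.022]
corner [ 0.451 -0.35   0.022]
corner [ 0.496 -0.02   0.022]
scene mat [ 0.538 -0.071  0.007]
scene mat [ 0.531 -0.156  0.007]
scene mat [ 0.516 -0.244  0.007]
scene mat [ 0.503 -0.332  0.007]
```

Candidates in the top image:
- Dropper: small at (274,282), larger ones at (344,178) and (382,336).
- Tan bottle: tan at (219,217), brown at (143,290), blue at (181,170).
- Vials: green with white cap at (214,292), tan with black cap at (281,219).
- Pink bottle: (151,223), the only one.

The crops confirm these choices, and the two cameras agree to 3 mm. The mats, left to right, are green, tan, brown, pink. I'll take the green vial first, with the gripper turned 30° to keep its body clear of the brown bottle.

```bash
cat >> h.py <<'E'
from scipy.spatial.transform import Rotation as Ro
def go(*ws):
    s=r.read_state();R=Ro.from_quat(s["eef_rot"]);p=np.array(s["ee_pos"])
    print("t",round(float(s["time"]),2),"p",p.round(4),"y",R.as_matrix()[:,1].round(3),"z",R.as_matrix()[:,2].round(3),"w",round(float(s["width"]),4),"gf",round(float(s["grip_force"]),1),"ft",np.round(s["ft_force"],1))
    for w in ws: print(w,(R.inv().apply(np.array(w)-p)/.3).round(4))
OBJ=dict(pink=(.569,.340),tan=(.580,.202),green=(.436,.2165),dropper=(.4524,.0975))
MAT=dict(green=(.540,-.069),tan=(.526,-.152),brown=(.512,-.235),pink=(.499,-.318))
E
python3 -c "
from h import *
go((.42,-.40,.25),(.45,-.38,.25))"
```

```text
t 0.2 p [ 0.197  -0.5929  0.2361] y [ 0.315 -0.949 -0.001] z [-0.     0.001 -1.   ] w 0.0868 gf 0.0 ft [-0.4  0.3 -0.3]
(0.42, -0.4, 0.25) [ 0.9081 -0.3759 -0.0462]
(0.45, -0.38, 0.25) [ 1.0241 -0.4077 -0.0461]
```

```bash
python3 -m pendant '[[-1,0.91,-0.38,-0.05,0,0,0],[-1,0.91,-0.38,-0.05,0,0,0],[-1,0.91,-0.38,-0.05,0,0,0],[-1,0.91,-0.38,-0.05,0,0,0],[-1,0.91,-0.38,-0.05,0,0,0],[-1,0.91,-0.38,-0.05,0,0,0],[-1,0.91,-0.38,-0.05,0,0,0]]' 20; python3 -c "
from h import *
go((.48,-.15,.25),(.48,.1,.25))"
```

```text
time: 1.08
ee_pos: [0.4195, -0.3995, 0.2513]
eef_rot: [0.987, 0.159, -0.0, 0.0]
ft_force: [-0.0, -0.7, -0.1]
width: 0.087
grip_force: 0.0
t 1.07 p [ 0.4195 -0.3995  0.2513] y [ 0.315 -0.949  0.   ] z [-0.001 -0.    -1.   ] w 0.087 gf 0.0 ft [-0.  -0.7 -0.1]
(0.48, -0.15, 0.25) [ 0.4531 -0.7259  0.0041]
(0.48, 0.1, 0.25) [ 0.7154 -1.5169  0.0039]
```

```bash
python3 -m pendant '[[-1,0.45,-0.73,0,0,0,0],[-1,0.45,-0.73,0,0,0,0],[-1,0.45,-0.73,0,0,0,0],[-1,0.45,-0.73,0,0,0,0],[-1,0.45,-0.73,0,0,0,0],[-1,0.45,-0.73,0,0,0,0]]' >/dev/null;  python3 -m pendant '[[-1,0.26,-0.79,0,0,0,-0.25],[-1,0.26,-0.79,0,0,0,-0.25],[-1,0.26,-0.79,0,0,0,-0.25],[-1,0.26,-0.79,0,0,0,-0.25],[-1,0.26,-0.79,0,0,0,-0.25],[-1,0.26,-0.79,0,0,0,-0.25]]' >/dev/null; python3 -c "
from h import *
g=OBJ['green']
go((*g,.2),(*g,.08),(*g,.023))"
```

```text
t 2.58 p [0.4792 0.0985 0.2513] y [ 0.745 -0.667  0.   ] z [-0.    -0.001 -1.   ] w 0.0874 gf 0.0 ft [-0.2 -1.  -0.2]
(0.436, 0.2165, 0.2) [ 0.1973 -0.3694  0.1707]
(0.436, 0.2165, 0.08) [ 0.1976 -0.3695  0.5707]
(0.436, 0.2165, 0.023) [ 0.1977 -0.3695  0.7607]
```

```bash
python3 -m pendant '[[-0.3,0.2,-0.37,0,0,0,0],[-0.3,0.2,-0.37,0,0,0,0],[-0.3,0.2,-0.37,0.17,0,0,0],[-0.3,0.2,-0.37,0.44,0,0,0],[-0.3,0.2,-0.37,0.44,0,0,0],[-0.3,0.2,-0.37,0.44,0,0,0]]' ; python3 -c "
from h import *
g=OBJ['green']
go((*g,.08),(*g,.023))
C=cam('scene')
u=proj(C,(*g,.047));print(u)
im=C[0][230:390,150:350];cv2.imwrite('pics/g1.png',cv2.resize(im,None,fx=3.75,fy=3.75))"
```

```text
time: 3.32
ee_pos: [0.436, 0.2183, 0.1196]
eef_rot: [0.913, 0.409, -0.001, -0.0]
ft_force: [-0.4, 0.9, 0.7]
width: 0.0565
grip_force: 0.0
t 3.33 p [0.436  0.2183 0.1196] y [ 0.746 -0.666 -0.001] z [-0.001 -0.    -1.   ] w 0.0565 gf 0.0 ft [-0.4  0.9  0.7]
(0.436, 0.2165, 0.08) [-0.0043  0.0041  0.1319]
(0.436, 0.2165, 0.023) [-0.004   0.0043  0.3219]
[246.36136036 314.92811122]
```

View pics/g1.png

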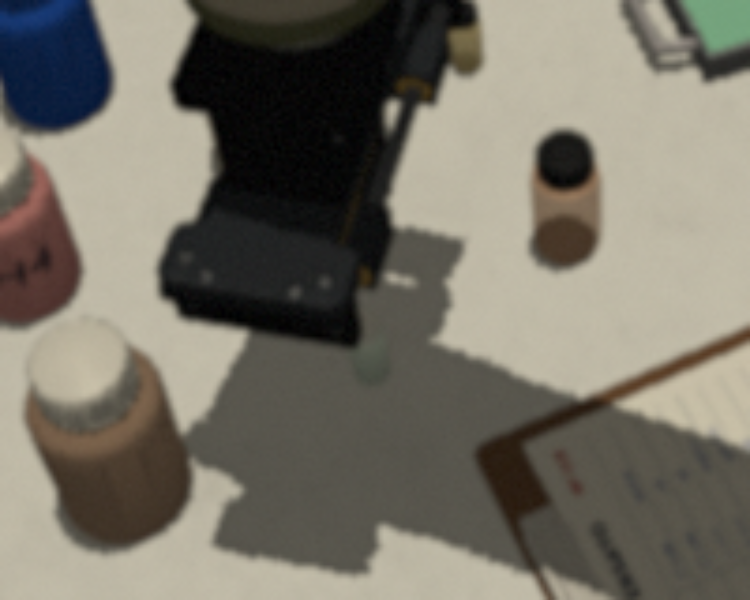

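The gripper is over the green vial, which shows at crop (372,355), and it stays clear of the brown bottle at (110,430). Descend and grip.

```bash
python3 -m pendant '[[-0.3,-0.004,0.004,0.13,0,0,0],[-0.3,-0.004,0.004,0.24,0,0,0],[-0.3,-0.004,0.004,0.32,0,0,0],[-0.3,-0.004,0.004,0.32,0,0,0]]'; python3 -m pendant '[[1,0,0,0,0,0,0],[1,0,0,0,0,0,0],[1,0,0,0,0,0,0],[1,0,0,0,0,0,0],[1,0,0,0,0,0,0],[1,0,0,0,0,0,0]]' 10
```

```text
time: 3.88
ee_pos: [0.4364, 0.2177, 0.0243]
eef_rot: [0.912, 0.409, 0.0, 0.0]
ft_force: [0.2, 0.5, 1.3]
width: 0.0566
grip_force: 0.0
time: 4.62
ee_pos: [0.4357, 0.2179, 0.0237]
eef_rot: [0.912, 0.41, 0.0, 0.0]
ft_force: [0.0, -0.4, 2.3]
width: 0.0174
grip_force: 10.0
```

```bash
python3 -m pendant '[[1,0,0,-0.1,0,0,0],[1,0,0,-0.3,0,0,0],[1,0,0,-0.5,0,0,0],[1,0,0,-0.6,0,0,0]]'; python3 -m pendant '[[1,-0.1,0.18,0,0,0,0],[1,-0.2,0.36,0,0,0,0],[1,-0.29,0.54,0,0,0,0],[1,-0.38,0.72,0,0,0,0],[1,-0.48,0.897,0,0,0,0],[1,-0.48,0.897,0,0,0,0],[1,-0.48,0.897,0,0,0,0]]';python3 -c "
from h import *
g=MAT['green']
go((*g,.1),(*g,.06),(*g,.0315))"
```

```text
time: 5.12
ee_pos: [0.4362, 0.2186, 0.2066]
eef_rot: [0.912, 0.41, 0.002, 0.0]
ft_force: [-0.1, 0.6, -0.5]
width: 0.0175
grip_force: 10.0
time: 6.0
ee_pos: [0.5408, -0.0678, 0.2032]
eef_rot: [0.912, 0.41, -0.0, -0.0]
ft_force: [0.1, 0.0, 0.0]
width: 0.0175
grip_force: 10.0
t 6.0 p [ 0.5408 -0.0678  0.2032] y [ 0.748 -0.664 -0.001] z [-0.001  0.001 -1.   ] w 0.0175 gf 10.0 ft [0.1 0.  0. ]
(0.54, -0.069, 0.1) [-0.005   0.0009  0.3441]
(0.54, -0.069, 0.06) [-0.005   0.0011  0.4775]
(0.54, -0.069, 0.0315) [-0.0051  0.0012  0.5725]
```

```bash
python3 -m pendant '[[1,-0.005,0,0.2,0,0,0],[1,-0.005,0,0.36,0,0,0],[1,-0.005,0,0.48,0,0,0],[1,-0.005,0,0.54,0,0,0],[1,-0.005,0,0.571,0,0,0],[1,-0.005,0,0.571,0,0,0]]'; python3 -m pendant '[[0.6,0,0,0,0,0,0],[0.2,0,0,0,0,0,0],[0.2,0,0,0,0,0,0],[0.2,0,0,-0.05,0,0,0],[0.2,0,0,-0.2,0,0,0],[-0.2,0,0,-0.5,0,0,0],[-1,0,0,-0.6,0,0,0.25],[-1,0,0,-0.6,0,0,0.25]]';python3 -c "
from h import *
g=OBJ['dropper'];go((*g,.2),(*g,.1),(*g,.043))"
```

```text
time: 6.75
ee_pos: [0.5405, -0.0693, 0.0328]
eef_rot: [0.912, 0.41, 0.0, 0.0]
ft_force: [-0.2, 0.1, 0.2]
width: 0.0172
grip_force: 10.0
time: 7.75
ee_pos: [0.5425, -0.0693, 0.2185]
eef_rot: [0.973, 0.23, 0.004, 0.002]
ft_force: [0.4, -0.0, -1.1]
width: 0.0567
grip_force: 0.0
t 7.75 p [ 0.5425 -0.0693  0.2185] y [ 0.447 -0.894  0.006] z [ 0.009 -0.002 -1.   ] w 0.0567 gf 0.0 ft [ 0.4 -0.  -1.1]
(0.4524, 0.0975, 0.2) [-0.0204 -0.632   0.0582]
(0.4524, 0.0975, 0.1) [-0.0229 -0.6339  0.3915]
(0.4524, 0.0975, 0.043) [-0.0243 -0.635   0.5815]
```

```bash
python3 -m pendant '[[-1,-0.02,-0.63,0.05,0,0,0],[-1,-0.02,-0.63,0.05,0,0,0],[-1,-0.02,-0.63,0.05,0,0,0],[-1,-0.02,-0.63,0.05,0,0,0],[-1,-0.02,-0.63,0.05,0,0,0]]';python3 -c "
from h import *
g=OBJ['dropper'];go((*g,.1),(*g,.043))
C=cam('top')
print(proj(C,(.54,-.069,.054)))
im=C[0][190:310,240:400];cv2.imwrite('pics/d1.png',cv2.resize(im,None,fx=4,fy=4))"
```

```text
time: 8.38
ee_pos: [0.4496, 0.096, 0.1981]
eef_rot: [0.973, 0.233, 0.001, 0.0]
ft_force: [0.3, 0.0, 0.3]
width: 0.0865
grip_force: 0.0
t 8.38 p [0.4496 0.096  0.1981] y [ 0.453 -0.892  0.001] z [ 0.001 -0.001 -1.   ] w 0.0865 gf 0.0 ft [0.3 0.  0.3]
(0.4524, 0.0975, 0.1) [ 0.0104 -0.0007  0.327 ]
(0.4524, 0.0975, 0.043) [ 0.0102 -0.0009  0.517 ]
[358.88114718 237.2851897 ]
```

View pics/d1.png

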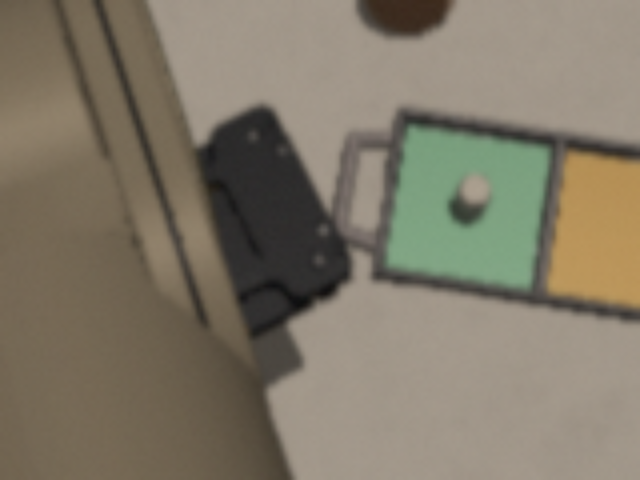

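The green vial stands on the green mat, with its cap at crop (474,188), as predicted. Next, grip the dropper bottle.

```bash
python3 -m pendant '[[-1,0.01,0,0.1,0,0,0],[-1,0.01,0,0.25,0,0,0],[-1,0.01,0,0.4,0,0,0],[-1,0.01,0,0.517,0,0,0],[-1,0.01,0,0.517,0,0,0]]'; python3 -m pendant '[[1,0,0,0,0,0,0],[1,0,0,0,0,0,0],[1,0,0,0,0,0,0],[1,0,0,0,0,0,0],[1,0,0,0,0,0,0],[1,0,0,0,0,0,0],[1,0,0,0,0,0,0]]' 15;  python3 -m pendant '[[1,0,0,-0.1,0,0,0],[1,0,0,-0.3,0,0,0],[1,0,0,-0.5,0,0,0],[1,0,0,-0.6,0,0,0],[1,0,0,-0.6,0,0,0]]'; python3 -c "
from h import *
g=MAT['brown'];go((.49,-.1,.225),(*g,.225),(*g,.1))"
```

```text
time: 9.05
ee_pos: [0.4507, 0.0963, 0.0403]
eef_rot: [0.973, 0.232, -0.002, -0.001]
ft_force: [-0.7, 0.3, 0.1]
width: 0.0868
grip_force: 0.0
time: 9.93
ee_pos: [0.452, 0.0976, 0.0422]
eef_rot: [0.973, 0.233, 0.0, 0.0]
ft_force: [0.5, -0.1, 0.3]
width: 0.0345
grip_force: 15.0
time: 10.55
ee_pos: [0.453, 0.0979, 0.2242]
eef_rot: [0.973, 0.232, 0.002, 0.001]
ft_force: [-0.5, 0.3, -0.2]
width: 0.0345
grip_force: 15.0
t 10.55 p [0.453  0.0979 0.2242] y [ 0.452 -0.892  0.002] z [ 0.004 -0.    -1.   ] w 0.0345 gf 15.0 ft [-0.5  0.3 -0.2]
(0.49, -0.1, 0.225) [-0.1883  0.6442 -0.002 ]
(0.512, -0.235, 0.225) [-0.3264  1.0787 -0.0016]
(0.512, -0.235, 0.1) [-0.3279  1.0778  0.4151]
```

```bash
python3 -m pendant '[[1,-0.06,0.2,0,0,0,0],[1,-0.12,0.4,0,0,0,0],[1,-0.19,0.6,0,0,0,0],[1,-0.25,0.8,0,0,0,0],[1,-0.31,1,0,0,0,0],[1,-0.326,1,0,0,0,0]]'; python3 -m pendant '[[1,0,0.08,0,0,0,0],[1,0,0.08,0,0,0,0],[1,0,0.08,0,0,0,0]]'; python3 -c "
from h import *
g=MAT['brown'];go((*g,.1),(*g,.05))"
```

```text
time: 11.3
ee_pos: [0.499, -0.2192, 0.2196]
eef_rot: [0.973, 0.229, -0.002, -0.001]
ft_force: [0.3, 0.5, -0.5]
width: 0.0345
grip_force: 15.0
time: 11.68
ee_pos: [0.5109, -0.2343, 0.2212]
eef_rot: [0.972, 0.233, -0.001, -0.001]
ft_force: [0.6, -0.2, -0.6]
width: 0.0345
grip_force: 15.0
t 11.68 p [ 0.5109 -0.2343  0.2212] y [ 0.453 -0.891 -0.002] z [-0.001  0.001 -1.   ] w 0.0345 gf 15.0 ft [ 0.6 -0.2 -0.6]
(0.512, -0.235, 0.1) [0.0024 0.0043 0.404 ]
(0.512, -0.235, 0.05) [0.0025 0.0046 0.5707]
```

```bash
python3 -m pendant '[[1,0,0,0.2,0,0,0],[1,0,0,0.36,0,0,0],[1,0,0,0.48,0,0,0],[1,0,0,0.54,0,0,0],[1,0,0,0.57,0,0,0],[1,0,0,0.57,0,0,0]]'; python3 -m pendant '[[0,0,0,0,0,0,0],[-0.4,0,0,0,0,0,0],[-0.4,0,0,0,0,0,0],[-0.4,0,0,-0.1,0,0,0],[-0.4,0,0,-0.3,0,0,0],[-1,0,0,-0.5,0,0,0],[-1,0,0,-0.65,0,0,0],[-1,0,0,-0.65,0,0,0]]';python3 -c "
from h import *
g=OBJ['pink'];go((.54,.02,.245),(.54,.16,.245),(*g,.245),(*g,.06))"
```

```text
time: 12.42
ee_pos: [0.5116, -0.2355, 0.0517]
eef_rot: [0.973, 0.233, 0.0, 0.0]
ft_force: [-0.5, -0.6, -0.4]
width: 0.0347
grip_force: 15.0
time: 13.42
ee_pos: [0.513, -0.2361, 0.2504]
eef_rot: [0.973, 0.233, 0.003, 0.002]
ft_force: [0.6, -0.6, 0.2]
width: 0.0824
grip_force: 0.0
t 13.43 p [ 0.513  -0.2361  0.2504] y [ 0.452 -0.892  0.006] z [ 0.006 -0.003 -1.   ] w 0.0824 gf 0.0 ft [ 0.6 -0.6  0.2]
(0.54, 0.02, 0.245) [ 0.4664 -0.7206  0.0159]
(0.54, 0.16, 0.245) [ 0.6775 -1.1368  0.0143]
(0.569, 0.34, 0.245) [ 1.0351 -1.6282  0.013 ]
(0.569, 0.34, 0.06) [ 1.0325 -1.6319  0.6296]
```

```bash
python3 -m pendant '[[-1,0.46,-0.72,0,0,0,0.13],[-1,0.46,-0.72,0,0,0,0.13],[-1,0.46,-0.72,0,0,0,0.13],[-1,0.46,-0.72,0,0,0,0.13],[-1,0.46,-0.72,0,0,0,0.13],[-1,0.46,-0.72,0,0,0,0.13],[-1,0.46,-0.72,0,0,0,0.13]]';python3 -c "
from h import *
g=OBJ['pink'];go((.54,.2,.245),(.56,.28,.245),(*g,.245),(*g,.06))"
```

```text
time: 14.3
ee_pos: [0.5365, 0.0174, 0.2456]
eef_rot: [0.995, 0.097, -0.0, 0.0]
ft_force: [0.6, -0.5, 0.1]
width: 0.0873
grip_force: 0.0
t 14.3 p [0.5365 0.0174 0.2456] y [ 0.193 -0.981  0.001] z [-0.001 -0.001 -1.   ] w 0.0873 gf 0.0 ft [ 0.6 -0.5  0.1]
(0.54, 0.2, 0.245) [ 0.129  -0.5948  0.0017]
(0.56, 0.28, 0.245) [ 0.246  -0.8436  0.0015]
(0.569, 0.34, 0.245) [ 0.3141 -1.034   0.0013]
(0.569, 0.34, 0.06) [ 0.3146 -1.0343  0.618 ]
```

```bash
python3 -m pendant '[[-1,0.31,-1,0,0,0,0],[-1,0.31,-1,0,0,0,0],[-1,0.31,-1,0,0,0,0],[-1,0.31,-1,0,0,0,0],[-1,0.31,-1,0,0,0,0],[-1,0.31,-1,0,0,0,0],[-1,0.31,-1,0.1,0,0,0],[-1,0.31,-1,0.1,0,0,0]]';python3 -c "
from h import *
g=OBJ['pink'];go((*g,.15),(*g,.061))
C=cam('scene','pics/p1.png')
C=cam('top');cv2.imwrite('pics/p2.png',cv2.resize(C[0][130:330,90:510],None,fx=1.9,fy=1.9))"
```

```text
time: 15.3
ee_pos: [0.5694, 0.3287, 0.2137]
eef_rot: [0.995, 0.097, -0.002, 0.002]
ft_force: [-0.5, -0.8, 0.5]
width: 0.087
grip_force: 0.0
t 15.3 p [0.5694 0.3287 0.2137] y [ 0.193 -0.981  0.003] z [-0.003 -0.003 -1.   ] w 0.087 gf 0.0 ft [-0.5 -0.8  0.5]
(0.569, 0.34, 0.15) [ 0.0069 -0.0376  0.2122]
(0.569, 0.34, 0.061) [ 0.008  -0.0385  0.5089]
```

View pics/p1.png

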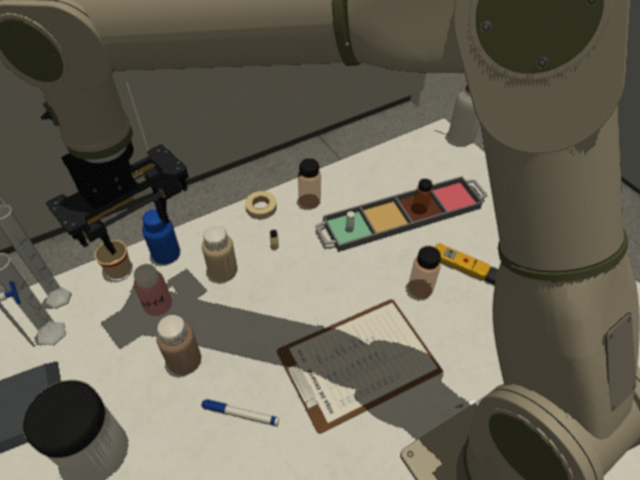

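View pics/p2.png

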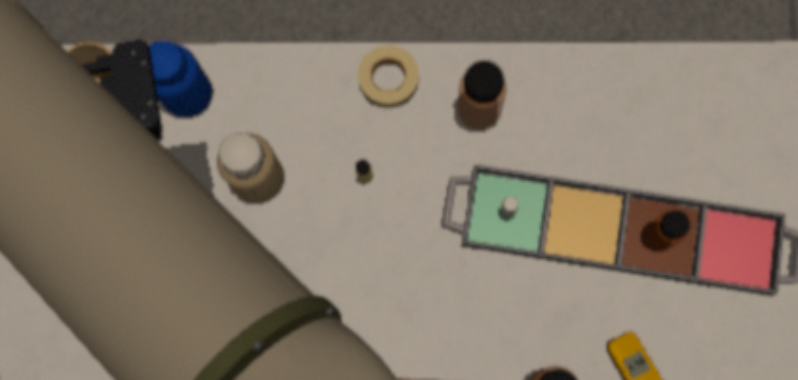

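The dropper stands on brown and the vial on green, and the gripper is above the pink bottle at scene (152,288). Descend and grip.

```bash
python3 -m pendant '[[-1,0.008,-0.038,0,0,0,0],[-1,0.008,-0.038,0.1,0,0,0],[-1,0.008,-0.038,0.22,0,0,0],[-1,0.008,-0.038,0.34,0,0,0],[-1,0.008,-0.038,0.44,0,0,0],[-1,0.008,-0.038,0.508,0,0,0],[-1,0.008,-0.038,0.508,0,0,0]]'; python3 -m pendant '[[1,0,0,0,0,0,0],[1,0,0,0,0,0,0],[1,0,0,0,0,0,0],[1,0,0,0,0,0,0],[1,0,0,0,0,0,0],[1,0,0,0,0,0,0]]' 20;  python3 -m pendant '[[1,0,0,-0.1,0,0,0],[1,0,0,-0.3,0,0,0],[1,0,0,-0.5,0,0,0],[1,0,0,-0.63,0,0,0],[1,0,0,-0.63,0,0,0]]'; python3 -c "
from h import *
g=MAT['pink'];go((.54,.06,.25),(.52,-.2,.25),(*g,.25))"
```

```text
time: 16.27
ee_pos: [0.5687, 0.3436, 0.0629]
eef_rot: [0.995, 0.099, -0.001, 0.0]
ft_force: [-0.6, -0.2, 0.5]
width: 0.087
grip_force: 0.0
time: 17.02
ee_pos: [0.5695, 0.3433, 0.064]
eef_rot: [0.995, 0.098, 0.0, 0.0]
ft_force: [1.0, -2.9, 3.6]
width: 0.0536
grip_force: 20.0
time: 17.65
ee_pos: [0.5698, 0.3448, 0.256]
eef_rot: [0.995, 0.099, 0.002, -0.001]
ft_force: [0.0, 1.2, -2.3]
width: 0.0537
grip_force: 20.0
t 17.65 p [0.5698 0.3448 0.256 ] y [ 0.196 -0.981 -0.002] z [ 0.004  0.003 -1.   ] w 0.0537 gf 20.0 ft [ 0.   1.2 -2.3]
(0.54, 0.06, 0.25) [-0.2837  0.9115  0.0168]
(0.52, -0.2, 0.25) [-0.5191  1.7483  0.0138]
(0.499, -0.318, 0.25) [-0.6649  2.1202  0.0123]
```

```bash
python3 -m pendant '[[1,-0.05,0.18,0,0,0,0],[1,-0.11,0.36,0,0,0,0],[1,-0.17,0.54,0,0,0,0],[1,-0.22,0.72,0,0,0,0],[1,-0.28,0.91,0,0,0,0],[1,-0.28,0.91,0,0,0,0]]'; python3 -m pendant '[[1,-0.05,0.17,0,0,0,0],[1,-0.1,0.34,0,0,0,0],[1,-0.15,0.51,0,0,0,0],[1,-0.2,0.68,0,0,0,0],[1,-0.235,0.837,0,0,0,0],[1,-0.235,0.837,0,0,0,0]]';python3 -m pendant '[[1,-0.05,0.17,0,0,0,0],[1,-0.146,0.372,0,0,0,0],[1,-0.146,0.372,0,0,0,0],[1,-0.146,0.372,0,0,0,0]]'; python3 -c "
from h import *
g=MAT['pink'];go((*g,.15),(*g,.0715))"
```

```text
time: 18.4
ee_pos: [0.5397, 0.0532, 0.2509]
eef_rot: [0.996, 0.094, -0.001, 0.001]
ft_force: [0.4, 1.0, -1.5]
width: 0.0536
grip_force: 20.0
time: 19.15
ee_pos: [0.5191, -0.2044, 0.2507]
eef_rot: [0.995, 0.095, -0.001, -0.0]
ft_force: [-0.5, 1.0, -2.1]
width: 0.0539
grip_force: 20.0
time: 19.65
ee_pos: [0.4996, -0.3173, 0.2516]
eef_rot: [0.995, 0.099, -0.0, -0.001]
ft_force: [0.6, 0.3, -2.9]
width: 0.0538
grip_force: 20.0
t 19.65 p [ 0.4996 -0.3173  0.2516] y [ 0.197 -0.98  -0.002] z [-0.001  0.002 -1.   ] w 0.0538 gf 20.0 ft [ 0.6  0.3 -2.9]
(0.499, -0.318, 0.15) [-0.0021  0.0027  0.3387]
(0.499, -0.318, 0.0715) [-0.002   0.0032  0.6004]
```

```bash
python3 -m pendant '[[1,0,0,0.2,0,0,0],[1,0,0,0.38,0,0,0],[1,0,0,0.5,0,0,0],[1,0,0,0.57,0,0,0],[1,0,0,0.598,0,0,0],[1,0,0,0.598,0,0,0]]'; python3 -m pendant '[[0,0,0,0,0,0,0],[-0.6,0,0,0,0,0,0],[-0.6,0,0,0,0,0,0],[-0.6,0,0,-0.1,0,0,0],[-0.6,0,0,-0.3,0,0,0],[-1,0,0,-0.5,0,0,0],[-1,0,0,-0.65,0,0,0],[-1,0,0,-0.65,0,0,0]]';python3 -c "
from h import *
g=OBJ['tan'];go((.53,-.06,.26),(*g,.26),(*g,.067))"
```

```text
time: 20.4
ee_pos: [0.4998, -0.3173, 0.0734]
eef_rot: [0.995, 0.099, 0.0, -0.0]
ft_force: [-0.3, -0.8, 0.2]
width: 0.0537
grip_force: 20.0
time: 21.4
ee_pos: [0.5008, -0.3194, 0.273]
eef_rot: [0.995, 0.098, 0.003, 0.002]
ft_force: [0.1, -0.1, 0.2]
width: 0.0858
grip_force: 0.0
t 21.4 p [ 0.5008 -0.3194  0.273 ] y [ 0.196 -0.981  0.005] z [ 0.006 -0.004 -1.   ] w 0.0858 gf 0.0 ft [ 0.1 -0.1  0.2]
(0.53, -0.06, 0.26) [ 0.2645 -0.8291  0.0403]
(0.58, 0.202, 0.26) [ 0.5988 -1.6529  0.0378]
(0.58, 0.202, 0.067) [ 0.5953 -1.6563  0.6811]
```

```bash
python3 -m pendant '[[-1,0.26,-0.83,0.04,0,0,0],[-1,0.26,-0.83,0.04,0,0,0],[-1,0.26,-0.83,0.04,0,0,0],[-1,0.26,-0.83,0.04,0,0,0],[-1,0.26,-0.83,0.04,0,0,0],[-1,0.26,-0.83,0.04,0,0,0]]';python3 -m pendant '[[-1,0.335,-0.825,0,0,0,0],[-1,0.335,-0.825,0,0,0,0],[-1,0.335,-0.825,0,0,0,0],[-1,0.335,-0.825,0,0,0,0],[-1,0.335,-0.825,0,0,0,0],[-1,0.335,-0.825,0,0,0,0],[-1,0.335,-0.825,0,0,0,0]]';python3 -c "
from h import *
g=OBJ['tan'];go((*g,.15),(*g,.067))"
```

```text
time: 22.15
ee_pos: [0.5267, -0.059, 0.2558]
eef_rot: [0.995, 0.099, -0.0, 0.0]
ft_force: [0.2, 0.2, 1.3]
width: 0.0868
grip_force: 0.0
time: 23.02
ee_pos: [0.5778, 0.2, 0.256]
eef_rot: [0.995, 0.097, -0.0, 0.001]
ft_force: [-0.7, -0.2, -0.9]
width: 0.0867
grip_force: 0.0
t 23.02 p [0.5778 0.2    0.256 ] y [ 0.192 -0.981  0.002] z [-0.    -0.002 -1.   ] w 0.0867 gf 0.0 ft [-0.7 -0.2 -0.9]
(0.58, 0.202, 0.15) [ 0.0085 -0.0056  0.3534]
(0.58, 0.202, 0.067) [ 0.0086 -0.006   0.6301]
```

```bash
python3 -m pendant '[[-1,0.008,-0.006,0.12,0,0,0],[-1,0.008,-0.006,0.26,0,0,0],[-1,0.008,-0.006,0.4,0,0,0],[-1,0.008,-0.006,0.53,0,0,0],[-1,0.008,-0.006,0.628,0,0,0],[-1,0.008,-0.006,0.628,0,0,0]]'; python3 -m pendant '[[1,0,0,0,0,0,0],[1,0,0,0,0,0,0],[1,0,0,0,0,0,0],[1,0,0,0,0,0,0],[1,0,0,0,0,0,0],[1,0,0,0,0,0,0]]' 20;  python3 -m pendant '[[1,0,0,-0.1,0,0,0],[1,0,0,-0.3,0,0,0],[1,0,0,-0.5,0,0,0],[1,0,0,-0.65,0,0,0],[1,0,0,-0.65,0,0,0]]'; python3 -c "
from h import *
g=MAT['tan'];go((.55,.03,.26),(*g,.26))"
```

```text
time: 23.78
ee_pos: [0.5783, 0.2022, 0.0661]
eef_rot: [0.995, 0.097, -0.002, 0.001]
ft_force: [0.9, 0.2, 0.1]
width: 0.0872
grip_force: 0.0
time: 24.52
ee_pos: [0.5796, 0.2051, 0.0686]
eef_rot: [0.995, 0.098, 0.001, 0.0]
ft_force: [-0.6, -2.6, 5.9]
width: 0.0584
grip_force: 20.0
time: 25.15
ee_pos: [0.58, 0.2066, 0.2666]
eef_rot: [0.995, 0.099, 0.003, -0.001]
ft_force: [0.2, -0.7, -2.6]
width: 0.0586
grip_force: 20.0
t 25.15 p [0.58   0.2066 0.2666] y [ 0.196 -0.981 -0.001] z [ 0.005  0.002 -1.   ] w 0.0586 gf 20.0 ft [ 0.2 -0.7 -2.6]
(0.55, 0.03, 0.26) [-0.2138  0.5576  0.0202]
(0.526, -0.152, 0.26) [-0.4114  1.1368  0.0184]
```

```bash
python3 -m pendant '[[1,-0.04,0.11,0,0,0,0],[1,-0.09,0.25,0,0,0,0],[1,-0.14,0.39,0,0,0,0],[1,-0.21,0.56,0,0,0,0],[1,-0.21,0.56,0,0,0,0]]'; python3 -m pendant '[[1,-0.05,0.14,0,0,0,0],[1,-0.1,0.28,0,0,0,0],[1,-0.15,0.43,0,0,0,0],[1,-0.198,0.579,0,0,0,0],[1,-0.198,0.579,0,0,0,0],[1,-0.198,0.579,0,0,0,0]]'; python3 -c "
from h import *
g=MAT['tan'];go((*g,.15),(*g,.0763))
C=cam('scene')
cv2.imwrite('pics/t1.png',cv2.resize(C[0][60:300,180:500],None,fx=2.5,fy=2.5))"
```

```text
time: 25.78
ee_pos: [0.5492, 0.0228, 0.2611]
eef_rot: [0.996, 0.095, -0.001, 0.001]
ft_force: [0.3, -0.2, -1.7]
width: 0.0585
grip_force: 20.0
time: 26.52
ee_pos: [0.5259, -0.1523, 0.2619]
eef_rot: [0.995, 0.099, -0.001, -0.001]
ft_force: [0.7, 1.4, -1.3]
width: 0.0587
grip_force: 20.0
t 26.52 p [ 0.5259 -0.1523  0.2619] y [ 0.197 -0.98  -0.002] z [-0.001  0.001 -1.   ] w 0.0587 gf 20.0 ft [ 0.7  1.4 -1.3]
(0.526, -0.152, 0.15) [ 0.001  -0.0004  0.3731]
(0.526, -0.152, 0.0763) [ 0.0012 -0.      0.6187]
```

View pics/t1.png

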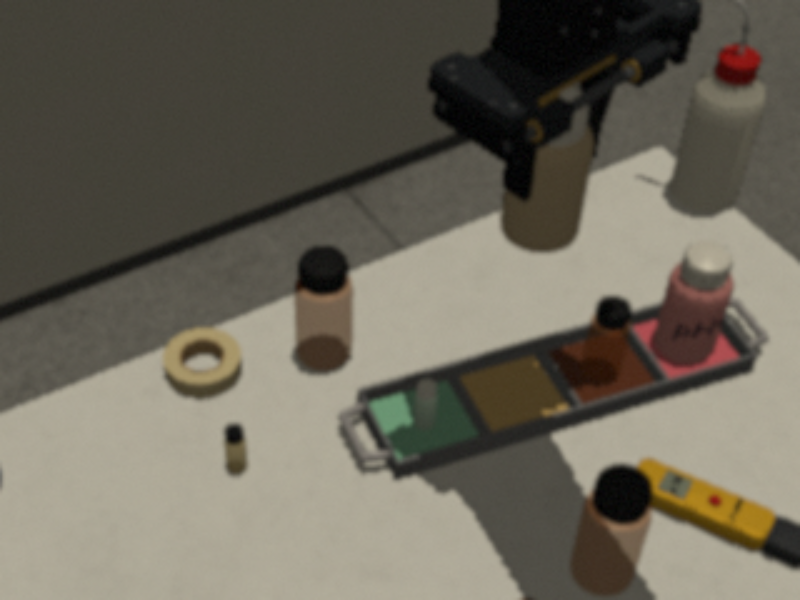

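The pink bottle stands on pink at crop (690,305). The dropper at (605,335) and the vial at (425,405) are both upright. The tan bottle hangs straight over its mat, so lower it.

```bash
python3 -m pendant '[[1,0,0,0.2,0,0,0],[1,0,0,0.38,0,0,0],[1,0,0,0.51,0,0,0],[1,0,0,0.59,0,0,0],[1,0,0,0.618,0,0,0],[1,0,0,0.618,0,0,0]]'; python3 -m pendant '[[0,0,0,0,0,0,0],[-0.6,0,0,0,0,0,0],[-0.7,0,0,0,0,0,0],[-0.7,0,0,-0.1,0,0,0],[-0.7,0,0,-0.3,0,0,0],[-1,0,0,-0.5,0,0,0],[-1,0,0,-0.7,0,0,0],[-1,0,0,-0.7,0,0,0]]'; python3 -m pendant '[[-1,0.3,-0.9,0,0,0,0],[-1,0.3,-0.9,0,0,0,0],[-1,0.3,-0.9,0,0,0,0],[-1,0.3,-0.9,0,0,0,0],[-1,0.3,-0.9,0,0,0,0],[-1,0.3,-0.9,0,0,0,0],[-1,0.3,-0.9,0,0,0,0],[-1,0.3,-0.9,0,0,0,0]]'; python3 -c "
from h import *
go()
C=cam('scene')
for k,h in dict(green=.054,tan=.122,brown=.085,pink=.112).items(): print(k,(proj(C,(*MAT[k],h))-[180,130])*2.5)
print('tanv',(proj(C,(.5825,.086,.047))-[180,130])*2.5)
cv2.imwrite('pics/f1.png',cv2.resize(C[0][130:300,180:500],None,fx=2.5,fy=2.5))
cam('top','pics/f2.png')"
```

```text
time: 27.32
ee_pos: [0.5262, -0.1527, 0.0777]
eef_rot: [0.995, 0.099, 0.0, -0.0]
ft_force: [0.3, 0.9, -1.8]
width: 0.0585
grip_force: 20.0
time: 28.32
ee_pos: [0.528, -0.1538, 0.293]
eef_rot: [0.995, 0.098, 0.004, 0.002]
ft_force: [0.7, 0.7, -0.9]
width: 0.0861
grip_force: 0.0
time: 29.32
ee_pos: [0.5615, 0.127, 0.2873]
eef_rot: [0.995, 0.097, -0.0, 0.0]
ft_force: [-0.0, -0.3, -0.5]
width: 0.087
grip_force: 0.0
t 29.32 p [0.5615 0.127  0.2873] y [ 0.194 -0.981  0.001] z [-0.    -0.001 -1.   ] w 0.087 gf 0.0 ft [-0.  -0.3 -0.5]
green [424.75081216 209.35720671]
tan [527.0288988 122.8313781]
brown [613.74221614 129.7342957 ]
pink [708.49903327  79.65828583]
tanv [232.27601432 254.69730804]
```

View pics/f1.png

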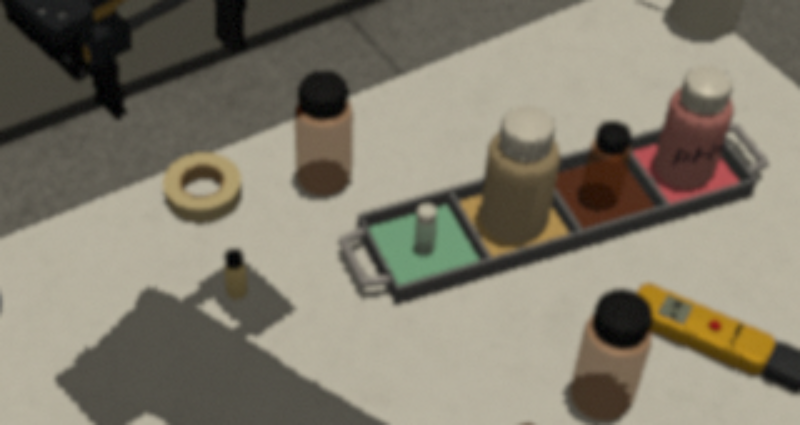

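View pics/f2.png

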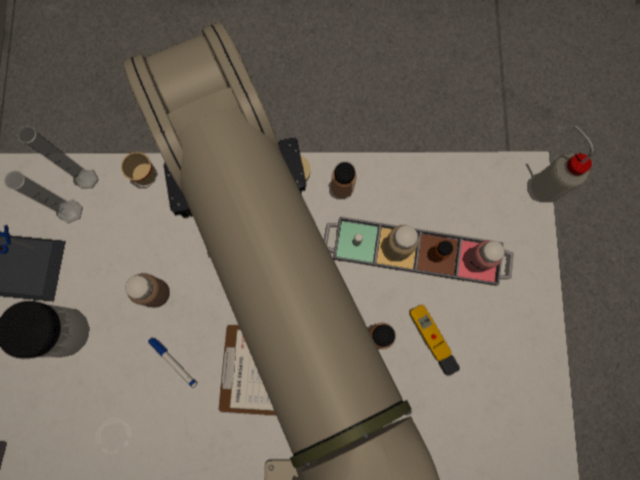

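All four stand upright at the predicted cap pixels. The brown bottle (top image, 143,288) and the tan vial (crop, 234,258) haven't moved, and the arm is clear of everything.

```bash
python3 -c "
from bench import r
print(r.close_job())"
```

```text
the job is handed in; nothing more can be done
None
```

I handed the job in at about 29 s of the 125 s allowed: the last pictures show all four items upright on their own colour's mats and both look-alikes still where they started, but the hand-in returned no verdict.

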